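# Seat the reagent vials, then hold the warmer's cover at the pointer

## Task

On the small vial warmer, first press both reagent vials in its front deck fully home while its cover is still shut. Then swing the hinged cover up by its handle until it stands at the angle shown by the pointer on the graduated arc, and finish while holding it there: it falls shut if let go, so do not release it. Leave the pointer as it is set and disturb nothing else on the bench.

Things in the scene. Friction and masses are not known exactly. Their poses are not given: they have to be found in the camera images.
- warmer: the vial warmer, white box fixed to the bench, 226 x 120 x 80 mm (its x, y, z); origin on the bench under its rear chamber's centre; x points away from the robot (within 15 degrees), y left, z up. Front deck x -156 to -70 mm, top 75 mm high; chamber x, y +-70, +-60 mm under the cover. A graduated metal arc (73 mm radius about the hinge line) stands upright at x = -76 mm, facing the robot
- cover (a joint): angle of the hinged cover about the hinge line along the warmer's x axis, rad: 0 = shut (level), grows as its free right-hand edge rises, at most 1.6. Cover 0.25 to 0.45 kg, hinge free: it falls shut when let go
- cover_hinge (a point): point of the hinge line at mid-length of the cover: 58 mm to the left (+y of the warmer) of the warmer's origin, 84 mm above the bench; axes as the warmer's
- cover_bar (a point): centre of the grip bar of the cover's U-handle: round steel, 10 mm thick, along the warmer's x, 80 mm clear between its side arms, centre 45 mm from the edge of cover and housing; shut, it is 84 mm above the bench, free beneath. 163 mm from the hinge line. Axes turn with the cover: x along the hinge, y from bar to hinge, z normal to the cover. It can turn between the fingers
- pointer (a joint): angle at which the pointer is set, rad, measured about the same hinge line and from the same level zero as cover; between 0.55 and 1.05. Stiff friction, stays where it is unless pushed. Cover at the mark means cover equals pointer
- pointer_tip (a point): tip of the pointer, a thin dark steel blade in front of the arc, 80 mm from the hinge line; its y axis runs from the tip back to the hinge line, as the cover's does
- vial_right (a joint): how far the right-hand vial is pressed in, m: 0 = fully proud, 0.010 = home on its stop; starts 0 to 0.004. It slides straight down against about 4 N of friction, and stays where it is pushed
- vial_left (a joint): the same for the left-hand vial
- vial_right_top (a point): centre of the top of the right-hand vial's grey cap (16 mm across, vial 23 mm); home, it is 96 mm above the bench, 21 mm above the deck; proud up to 10 mm more. At x = -120 mm, y = -30 mm of the warmer
- vial_left_top (a point): the same for the left-hand vial, at x = -120 mm, y = +30 mm of the warmer
- spare_vial: bystander: loose vial, 23 mm across, 43 mm high, same look, standing on the bench to the right of the front deck; origin under its base
- beaker: bystander: beaker, 77 mm across, 93 mm high, standing behind the warmer; origin under its base
- petri: bystander: petri dish, 91 mm across, 15 mm high, to the left front on the bench; origin under its base
- timer: bystander: bench timer, 66 x 92 x 28 mm, to the left on the bench; origin under its base
- dropper: bystander: dropper bottle, 33 mm across, 102 mm high, to the left behind the pipette stand; origin under its base

How it is judged:
On the way:
1. both vials are pressed fully home while the cover is still shut (value of joint each of vial_right, vial_left above 0.0083 m and value of joint cover below 0.08 rad), for 0.2 s.
At the end, for the whole second after the job is handed in: both vials home (within 1.7 mm of their stop); the cover stands within 0.085 rad (about 5 degrees) of the pointer, still, held by the robot's fingers (value of joint each of vial_right, vial_left above 0.0083 m and angle between the y axis of cover_bar and the y axis of pointer_tip, either way round below 0.085 rad and value of joint cover above 0.4 rad and contact force between the fingers and cover above 0.3 N and velocity of joint cover between -0.1 and 0.1 rad/s); the arm keeps its last pose, push and grip.
It fails at once if the pointer is pushed from its setting (tip by more than 6 mm) (distance of pointer_tip from where it was at the start of the episode above 0.006 m).
It fails at once if a loose bystander (spare vial, beaker, petri dish, timer, dropper bottle) is knocked over or shifted by more than 25 mm (distance of any of spare_vial, beaker, petri, timer, dropper from where it was at the start of the episode above 0.025 m or angle between any of spare_vial, beaker, petri, timer, dropper's own z axis and vertical above 0.5 rad).
It also fails if it takes over 45 s, if anything falls off the work surface, if the arm or the gripper's body presses on something with over 40 N, if the wrist force passes 120 N, or if a joint passes its speed limit or range.

## Robot

A 7-joint arm with a two-finger parallel gripper is mounted at the origin on a cart in front of the work surface, level with it; the furniture and walls round the work are solid. World frame = base frame: x ahead of the robot, y to its left, z up, the work surface at z = 0. Lengths are in m, angles in rad, forces in N, time in s.
With the tool pointing down it reaches from about 0.425 to 0.925 m from the base axis. Payload 6.8 kg.
Tool frame: the origin (TCP) lies midway between the tips of the shut fingers; the grasp point (between the pads) lies 19 mm behind it; y points along the fingers, z is the direction in which the jaws open and shut, and the axes are right-handed (so a half turn about y gives the same grasp; the last joint's range is limited). The gripper opens to 85 mm and grips with 20 to 120 N. Pads are 22 mm wide; open, the fingers measure 114 mm over their backs; the gripper's body (76 mm by 85 mm) begins 54 mm behind the grasp point. The pads swing forward as they close: fully open they stand 13 mm farther back than shut.
Start: joints at [-1.256, 0.477, 0.022, 1.555, -0.011, 1.109, -0.083], TCP at [0.277, 0.616, 0.231] pointing down, gripper open.
Joint ranges: [-2.96, 2.96], [-0.34, 2.1], [-1.41, 1.46], [0.24, 2.44], [-1.37, 4.51], [0.17, 1.92], [-2.96, 2.96]. Speed limits (rad/s): [2.39, 2.39, 3.14, 3.14, 3.14, 3.14, 3.14].

## Interface

Orientations are given as a unit quaternion [w, x, y, z].
In Python, from station import bot gives the robot as it stands. The module is installed in compiled form; this text tells all that it offers.
- The arm moves only by the shell command python3 -m crank 'ROWS' [FORCE]. ROWS is JSON, a list of rows, each an object with "linear": the shift along the tool's x, y, z in m, a list of three; "dr": the turn, a rotation vector about the tool's x, y, z in degrees, a list of three; "hand": the gripper command: -1 is shut, 1 is fully open, values between are in proportion. A call has 1 to 10 rows; each row is the pose to reach, as a shift and turn from the pose commanded when the call began, along the tool's axes at that moment; what a row does not reach only later rows make up. A row lasts 1/12 s, in which the tool goes at most 41.7 mm and 7.16 degrees, less where a joint would pass 70% of its speed; a pose out of reach is approached as far as the arm can. A call with a gripper value outside its range is refused whole. The fingers move at their own pace and stop on an object; FORCE is the grip in N (left out, the last holds). Time passes only in rows, so rows that repeat a pose let the fingers close. It gives the time, the measured TCP pose, the force and the opening at its end, in the units of the state.
- bot.get_obs(): the state, without advancing time (a new reading comes with each control period).
- bot.read_camera(name): name is "side" or "top"; returns the picture (480x640x3 uint8, blue, green, red); there is no depth.
- bot.camera_params(name): a dict with "K" (3x3 intrinsics, pixels), "R" (3x3) and "t" (3): a world point X has camera coordinates R X + t. Camera axes: x right, y down, z forward; pixel columns grow to the right and rows downward; lengths in m; the calibration is good to about 2 mm. A picture is of the moment at which its call begins. camera_params takes no time and is no camera call.
- bot.hand_in(): hands the job in, once; it reports no verdict.
Trained networks look in the newest picture that a camera, given by its name, has taken for a name from the list of things; names that differ only in an ending like _2 or _b are one class to them, and where a whole thing is asked for, a point or a joint stands for the part that bears it (a point fixed in the world has none). Each returns a list of dicts, best first, with "score" (0 to 1); they miss things now and then, are a little off and sometimes report something else, mostly with a low value. They report only what shows in the picture. A call takes as long as a camera call.
- bot.search_frame(camera, target): "extent" ([left, top, right, bottom] in pixels, round what is visible of it).
- bot.cut_out(camera, target): "pixels" (480x640 bool, what is visible of it) and "extent" ([left, top, right, bottom] in pixels, round what is visible of it).
- bot.place_of(camera, target): "xy" ([column, row] in pixels: a listed point, or the origin of a listed thing).
The state is a dict: "t": time; "q": joint angles; "joint_vel": joint speeds; "joint_torque": joint torques, N m; "eef_pos": TCP position; "tool_rot": TCP orientation; "contact_force": force on the tool from outside, world axes, zero at the start; "torque": the same for the moment, N m; "gripper_width": opening from 0.0 (shut) to 1.0 (fully open).
Only numpy, scipy, OpenCV 4.12 (cv2) and the standard library are available. Lean on these libraries where they do the work, as an engineer would, in place of code of your own. Each camera call takes 0.05 s, during which the arm holds its last target. There are 200 camera calls.

## Working session

There is one attempt and no reset: what is moved stays moved. The work goes in short steps, Python scripts to look and compute and a shell command to move; the robot and the scene stay as the last step left them, time stands still between calls to the robot, and variables do not carry over. Pictures are saved under pics/ and viewed, about 8 in all and at most 12, crops included, and the job is handed in when it is done.

```bash
mkdir -p pics; cat > h.py <<'E'
import numpy as np, cv2
from station import bot
from scipy.spatial.transform import Rotation as Rn
def snap(c,f=None):
    im=bot.read_camera(c)
    if f: cv2.imwrite('pics/'+f,im)
    return im
def P(c):
    p=bot.camera_params(c); return np.array(p['K']),np.array(p['R']),np.array(p['t'])
def proj(c,X):
    K,R,t=P(c); x=(R@np.atleast_2d(X).T).T+t; x=(K@x.T).T; return x[:,:2]/x[:,2:]
def atz(c,uv,z):
    K,R,t=P(c); d=R.T@np.linalg.inv(K)@[uv[0],uv[1],1]; o=-R.T@t; return o+d*(z-o[2])/d[2]
def tri(uvs):
    A=[];b=[]
    for c,uv in uvs.items():
        K,R,t=P(c); d=R.T@np.linalg.inv(K)@[uv[0],uv[1],1]; d/=np.linalg.norm(d); o=-R.T@t
        M=np.eye(3)-np.outer(d,d); A.append(M); b.append(M@o)
    return np.linalg.lstsq(np.vstack(A),np.hstack(b),rcond=None)[0]
E
python3 - <<'E'
from h import *
np.set_printoptions(precision=3,suppress=True)
a=snap('side','s0.png');b=snap('top','t0.png')
for n in ['warmer','cover_hinge','cover_bar','pointer_tip','vial_right_top','vial_left_top','spare_vial','beaker','petri','timer','dropper']:
    r={}
    for c in ['side','top']:
        l=bot.place_of(c,n); 
        if l: r[c]=l[0]['xy']; print(n,c,np.array(l[0]['xy']),round(l[0]['score'],2))
    if len(r)==2: print('   ',tri(r))
o=bot.get_obs();print(o)
for c in ['side','top']: K,R,t=P(c);print(c,-R.T@t,R[2],K[0,0])
E
```

```text
warmer side [362.  311.1] 0.65
warmer top [410.3 259.9] 0.98
    [ 0.541 -0.275  0.004]
cover_hinge side [351.  254.8] 0.83
cover_hinge top [388.8 252.4] 0.65
    [ 0.551 -0.218  0.083]
cover_bar side [381.7 296.4] 0.55
cover_bar top [461.3 272. ] 0.87
    [ 0.511 -0.374  0.084]
pointer_tip side [313.7 234.4] 0.45
pointer_tip top [408.2 294.1] 0.41
    [ 0.462 -0.252  0.147]
vial_right_top side [291.2 273.4] 0.57
vial_right_top top [418.3 317.5] 0.52
    [ 0.413 -0.277  0.102]
vial_left_top side [286.4 255. ] 0.73
vial_left_top top [409.3 260.3] 0.62
    [ 0.48  -0.24   0.115]
spare_vial side [290.9 358.1] 0.95
spare_vial top [444.9 326.1] 0.44
    [ 0.387 -0.348  0.005]
beaker side [289.9 257.5] 0.45
beaker top [427.7 209. ] 0.55
    [ 0.533 -0.263  0.129]
petri side [238.7 261.5] 0.93
petri top [280.1 309.9] 0.94
    [0.425 0.023 0.003]
timer side [222.7 235.1] 0.67
timer top [210.4 302.6] 0.8
    [0.44  0.181 0.006]
dropper side [336.1 247.5] 0.57
dropper top [289.3 215.1] 0.53
    [ 0.643  0.004 -0.   ]
{'t': 1.2, 'q': array([-1.256,  0.477,  0.022,  1.555, -0.012,  1.109, -0.083]), 'joint_vel': array([-0.   ,  0.001,  0.001,  0.002, -0.001, -0.001,  0.   ]), 'joint_torque': array([  0.001, -59.632,   1.607, -28.155,   0.013,   0.002,  -0.   ]), 'eef_pos': array([0.277, 0.616, 0.231]), 'tool_rot': array([-0.691,  0.691, -0.148,  0.148]), 'contact_force': array([-0.149,  0.21 , -0.597]), 'torque': array([-0.02 , -0.021, -0.012]), 'gripper_width': 1.0043823680516821}
side [ 0.15  -0.927  0.427] [ 0.418  0.842 -0.342] 512.3872793928514
top [ 0.422 -0.097  1.376] [ 0.116  0.002 -0.993] 603.6223365831468
```

View pics/s0.png

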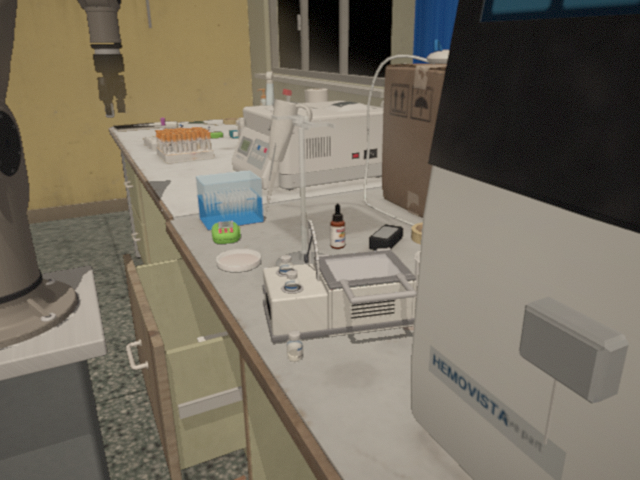

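View pics/t0.png

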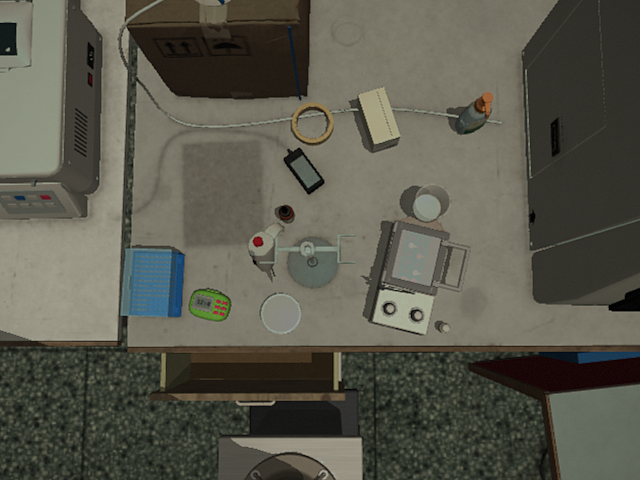

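```bash
cat >> h.py <<'E'
from scipy.optimize import least_squares
def W(p,L):  # warmer local->world
    c,s=np.cos(p[2]),np.sin(p[2]); L=np.atleast_2d(L)
    return np.c_[p[0]+c*L[:,0]-s*L[:,1],p[1]+s*L[:,0]+c*L[:,1],L[:,2]]
def tip(a,r=.080,x=-.079): return [x,.058-r*np.cos(a),.084+r*np.sin(a)]
E
python3 - <<'E'
from h import *
np.set_printoptions(precision=3,suppress=True)
a=cv2.imread('pics/s0.png');b=cv2.imread('pics/t0.png')
pts=[('top',(410.3,259.9),[0,0,0]),('side',(362,311.1),[0,0,0]),('side',(351,254.8),[0,.058,.084]),('top',(388.8,252.4),[0,.058,.084]),('side',(381.7,296.4),[0,-.105,.084]),('top',(461.3,272),[0,-.105,.084])]
for c in ['side','top']:
  for n in ['vial_right_top','vial_left_top','pointer_tip']:
    for l in bot.place_of(c,n)[:4]: print(c,n,np.array(l['xy']),round(l['score'],2))
f=lambda p:np.hstack([proj(c,W(p,L))[0]-uv for c,uv,L in pts])
r=least_squares(f,[.541,-.275,-.24],loss='soft_l1');p=r.x;print(p,r.fun.reshape(-1,2))
np.save('p.npy',p)
for c,im in [('side',a),('top',b)]:
  for h in(.096,.106): print(c,'vialR/L',h,proj(c,W(p,[[-.12,-.03,h],[-.12,.03,h]])).ravel())
  for ang in (.6,.7,.8,.9,1.0): print(c,ang,proj(c,W(p,tip(ang)))[0])
  print(c,'hinge at arc',proj(c,W(p,[[-.076,.058,.084]]))[0])
S=cv2.resize(a[200:320,250:400],None,fx=4,fy=4,interpolation=cv2.INTER_CUBIC)
T=cv2.resize(b[215:345,360:490],None,fx=4,fy=4,interpolation=cv2.INTER_CUBIC)
cv2.imwrite('pics/s0c.png',S);cv2.imwrite('pics/t0c.png',T)
print(W(p,[[-.12,-.03,.1],[-.12,.03,.1],[0,-.105,.084],[0,.058,.084]]))
E
```

```text
side vial_right_top [291.2 273.4] 0.57
side vial_left_top [286.4 255. ] 0.73
side vial_left_top [361.8 310. ] 0.37
side pointer_tip [313.7 234.4] 0.45
top vial_right_top [418.3 317.5] 0.52
top vial_left_top [409.3 260.3] 0.62
top vial_left_top [387.5 312.1] 0.59
top vial_left_top [463.6 267. ] 0.2
top pointer_tip [408.2 294.1] 0.41
[ 0.539 -0.274 -0.247] [[-0.604  1.314]
 [-1.734  2.128]
 [ 0.622 -0.906]
 [-0.412 -1.016]
 [-0.18   0.503]
 [ 1.098 -2.281]]
side vialR/L 0.096 [290.25  275.825 284.596 260.368]
side vialR/L 0.106 [290.037 269.788 284.374 254.671]
side 0.6 [313.677 247.731]
side 0.7 [313.002 242.775]
side 0.8 [312.261 238.02 ]
side 0.9 [311.464 233.523]
side 1.0 [310.621 229.337]
side hinge at arc [308.271 257.999]
top vialR/L 0.096 [416.375 315.922 388.637 308.967]
top vialR/L 0.106 [417.036 315.946 389.078 308.936]
top 0.6 [412.71  293.934]
top 0.7 [410.819 293.263]
top 0.8 [408.584 292.52 ]
top 0.9 [406.028 291.714]
top 1.0 [403.175 290.853]
top hinge at arc [380.143 285.711]
[[ 0.415 -0.273  0.1  ]
 [ 0.43  -0.215  0.1  ]
 [ 0.513 -0.375  0.084]
 [ 0.553 -0.217  0.084]]
```

View pics/s0c.png

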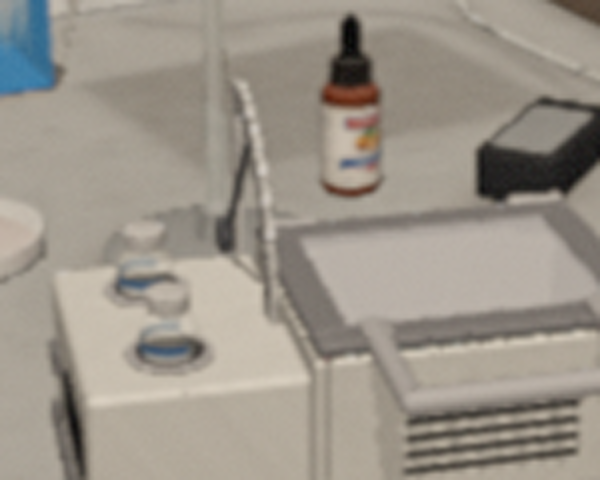

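View pics/t0c.png

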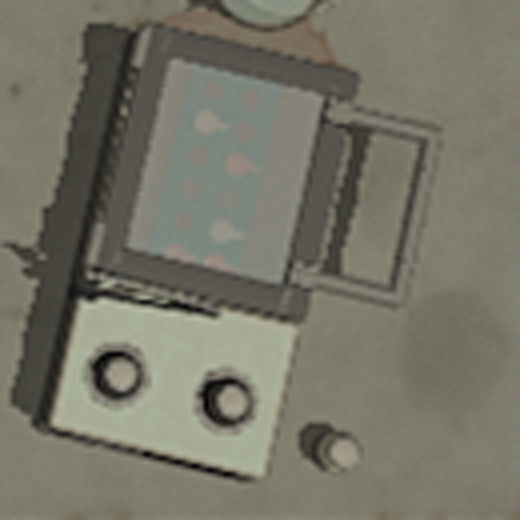

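```bash
python3 - <<'E'
from h import *
np.set_printoptions(precision=2,suppress=True)
a=np.mean([snap('side') for _ in range(2)],0).astype(np.uint8);b=snap('top')
for c in ['side','top']:
  for l in bot.cut_out(c,'pointer_tip')[:2]:
    m=np.argwhere(l['pixels'])[:,::-1].astype(float); print(c,round(l['score'],2),np.array(l['extent']),len(m))
    if len(m)>5:
      mu=m.mean(0); print('  mean',mu,'dir',np.linalg.svd(m-mu,full_matrices=False)[2][0])
      print(m[m[:,1].argsort()][:4].ravel(), m[m[:,0].argsort()][-4:].ravel())
p=np.load('p.npy')
def crop(im,c,x0,y0,w,h,f):
  o=cv2.resize(im[y0:y0+h,x0:x0+w],None,fx=f,fy=f,interpolation=cv2.INTER_NEAREST)
  o=cv2.convertScaleAbs(o,alpha=1.5)
  for ang,col in ((.6,(0,0,255)),(.8,(0,255,0)),(1.,(255,0,0))):
    u=proj(c,W(p,tip(ang)))[0]; cv2.circle(o,tuple(int(v) for v in ((u-[x0,y0]+.5)*f)),3,col,-1)
  u=proj(c,W(p,[[-.079,.058,.084]]))[0]; cv2.circle(o,tuple(int(v) for v in ((u-[x0,y0]+.5)*f)),3,(0,255,255),-1)
  return o
o=np.hstack([crop(a,'side',290,212,40,60,10),crop(b,'top',376,260,40,60,10)])
cv2.imwrite('pics/ptr.png',o)
E
```

```text
top 0.43 [380.5 287.3 383.6 288.7] 6
  mean [381.83 288.33] dir [0.97 0.22]
[380. 288. 381. 288. 382. 288. 383. 288.] [382. 288. 382. 289. 383. 288. 383. 289.]
```

View pics/ptr.png

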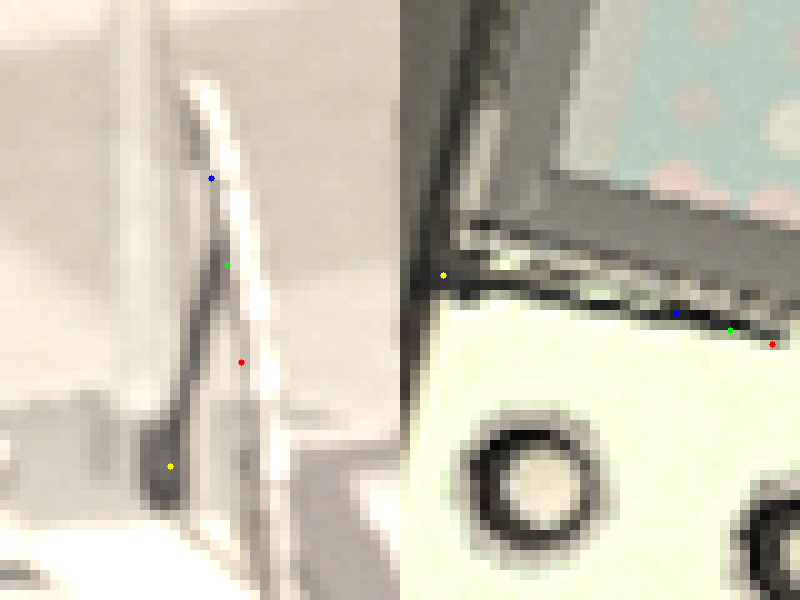

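```bash
python3 - <<'E'
from h import *
np.set_printoptions(precision=3,suppress=True)
print('pip',tri({'side':(287,93),'top':(258,241)}),tri({'side':(278,108),'top':(260,241)}))
print('hook',tri({'side':(330,122),'top':(353,240)}), tri({'side':(300,122),'top':(309,245)}))
print('instr',atz('side',(412,410),0),atz('top',(528,300),.0),atz('top',(528,300),.4))
o=bot.get_obs();q=o['tool_rot'];R=Rn.from_quat(q[[1,2,3,0]]).as_matrix();print(R)
for z in (.169,.25,.3,.35): print(z,atz('top',(262,241),z),atz('top',(272,275),z),atz('top',(340,240),z))
E
```

```text
pip [0.546 0.032 0.334] [0.539 0.036 0.306]
hook [ 0.553 -0.135  0.298] [ 0.54  -0.053  0.29 ]
instr [ 0.474 -0.511  0.   ] [ 0.45 -0.54  0.  ] [ 0.442 -0.412  0.4  ]
[[ 0.912 -0.     0.41 ]
 [-0.41   0.     0.912]
 [-0.    -1.     0.   ]]
0.169 [0.566 0.045 0.169] [0.497 0.024 0.169] [ 0.568 -0.112  0.169]
0.25 [0.556 0.035 0.25 ] [0.492 0.016 0.25 ] [ 0.558 -0.111  0.25 ]
0.3 [0.55  0.029 0.3  ] [0.489 0.011 0.3  ] [ 0.552 -0.111  0.3  ]
0.35 [0.544 0.024 0.35 ] [0.486 0.006 0.35 ] [ 0.546 -0.11   0.35 ]
```

```bash
python3 -m crank '[{"linear":[0,-0.08,0],"dr":[0,0,0],"hand":-1},{"linear":[0.277,-0.169,-0.244],"dr":[0,-10,0],"hand":-1},{"linear":[0.277,-0.169,-0.244],"dr":[0,-10,0],"hand":-1},{"linear":[0.277,-0.169,-0.244],"dr":[0,-10,0],"hand":-1},{"linear":[0.277,-0.169,-0.244],"dr":[0,-10,0],"hand":-1},{"linear":[0.277,-0.169,-0.244],"dr":[0,-10,0],"hand":-1},{"linear":[0.277,-0.169,-0.244],"dr":[0,-10,0],"hand":-1},{"linear":[0.277,-0.169,-0.244],"dr":[0,-10,0],"hand":-1},{"linear":[0.277,-0.169,-0.244],"dr":[0,-10,0],"hand":-1},{"linear":[0.277,-0.169,-0.244],"dr":[0,-10,0],"hand":-1}]' 40
```

```text
t: 2.58
eef_pos: [0.4238, 0.2907, 0.3962]
tool_rot: [0.702, -0.701, 0.087, -0.088]
contact_force: [0.5, -0.4, 0.3]
gripper_width: 0.003
```

```bash
cat >> h.py <<'E'
def st():
    o=bot.get_obs();q=np.array(o['tool_rot']);R=Rn.from_quat(q[[1,2,3,0]]).as_matrix();return o,R
def go(target,yaw=None):
    o,R=st(); p=np.load('p.npy'); y=p[2] if yaw is None else yaw
    xt=np.array([np.cos(y),np.sin(y),0]);yt=np.array([0,0,-1.]);T=np.c_[xt,yt,np.cross(xt,yt)]
    print('t',round(o['t'],2),'pos',o['eef_pos'],'F',o['contact_force'],'w',round(o['gripper_width'],3))
    print('lin',(R.T@(np.array(target)-o['eef_pos'])).round(4),'dr',np.degrees(Rn.from_matrix(R.T@T).as_rotvec()).round(2))
E
python3 - <<'E'
from h import *
np.set_printoptions(precision=3,suppress=True)
p=np.load('p.npy'); print(st()[0]['q'],st()[1])
go([.43,-.1,.40]); go(W(p,[[-.12,0,.2]])[0])
E
```

```text
[-0.86   0.084  0.15   1.71  -0.013  1.348  0.614] [[ 0.969  0.     0.246]
 [-0.246  0.001  0.969]
 [ 0.    -1.     0.001]]
t 2.58 pos [0.424 0.291 0.396] F [ 0.541 -0.406  0.289] w 0.003
lin [ 0.102 -0.004 -0.377] dr [-0.05 -0.06  0.01]
t 2.58 pos [0.424 0.291 0.396] F [ 0.541 -0.406  0.289] w 0.003
lin [ 0.13   0.196 -0.519] dr [-0.05 -0.06  0.01]
```

```bash
python3 -m crank '[{"linear":[0.102,-0.004,-0.377],"dr":[0,0,0],"hand":-1},{"linear":[0.102,-0.004,-0.377],"dr":[0,0,0],"hand":-1},{"linear":[0.102,-0.004,-0.377],"dr":[0,0,0],"hand":-1},{"linear":[0.102,-0.004,-0.377],"dr":[0,0,0],"hand":-1},{"linear":[0.102,-0.004,-0.377],"dr":[0,0,0],"hand":-1},{"linear":[0.102,-0.004,-0.377],"dr":[0,0,0],"hand":-1},{"linear":[0.102,-0.004,-0.377],"dr":[0,0,0],"hand":-1},{"linear":[0.102,-0.004,-0.377],"dr":[0,0,0],"hand":-1},{"linear":[0.102,-0.004,-0.377],"dr":[0,0,0],"hand":-1},{"linear":[0.102,-0.004,-0.377],"dr":[0,0,0],"hand":-1}]'
python3 - <<'E'
from h import *
np.set_printoptions(precision=3,suppress=True)
p=np.load('p.npy'); print(st()[0]['q'])
go(W(p,[[-.12,.03,.2]])[0]);go(W(p,[[-.12,-.03,.13]])[0])
E
```

```text
t: 3.42
eef_pos: [0.4286, -0.1041, 0.3999]
tool_rot: [-0.701, 0.701, -0.09, 0.091]
contact_force: [-0.2, -0.4, 0.9]
gripper_width: -0.004
[-0.506 -0.099  0.562  1.863  0.054  1.361  1.357]
t 3.42 pos [ 0.429 -0.104  0.4  ] F [-0.229 -0.384  0.879] w -0.004
lin [ 0.029  0.2   -0.107] dr [-0.   -0.49  0.09]
t 3.42 pos [ 0.429 -0.104  0.4  ] F [-0.229 -0.384  0.879] w -0.004
lin [ 0.029  0.27  -0.167] dr [-0.   -0.49  0.09]
```

```bash
python3 -m crank '[{"linear":[0.029,0.10,-0.107],"dr":[0,-0.5,0],"hand":-1},{"linear":[0.029,0.20,-0.107],"dr":[0,-0.5,0],"hand":-1},{"linear":[0.029,0.20,-0.107],"dr":[0,-0.5,0],"hand":-1},{"linear":[0.029,0.20,-0.107],"dr":[0,-0.5,0],"hand":-1},{"linear":[0.029,0.20,-0.107],"dr":[0,-0.5,0],"hand":-1},{"linear":[0.029,0.26,-0.107],"dr":[0,-0.5,0],"hand":-1},{"linear":[0.029,0.26,-0.107],"dr":[0,-0.5,0],"hand":-1},{"linear":[0.029,0.26,-0.107],"dr":[0,-0.5,0],"hand":-1}]'
python3 - <<'E'
from h import *
np.set_printoptions(precision=3,suppress=True)
p=np.load('p.npy'); print(st()[0]['q'])
go(W(p,[[-.12,.03,.1]])[0])
a=snap('side');b=snap('top')
o=np.hstack([cv2.resize(a[190:310,235:335],None,fx=4,fy=4,interpolation=cv2.INTER_CUBIC),cv2.resize(b[240:360,360:460],None,fx=4,fy=4,interpolation=cv2.INTER_CUBIC)])
cv2.imwrite('pics/v1.png',o)
E
```

```text
t: 4.08
eef_pos: [0.4268, -0.2079, 0.1331]
tool_rot: [-0.702, 0.702, -0.089, 0.081]
contact_force: [-1.0, 0.8, -0.2]
gripper_width: -0.002
[-0.235  0.34   0.672  2.141 -0.298  0.765  1.959]
t 4.08 pos [ 0.427 -0.208  0.133] F [-1.036  0.77  -0.172] w -0.002
lin [ 0.005  0.033 -0.006] dr [ 0.12  0.37 -0.7 ]
```

View pics/v1.png

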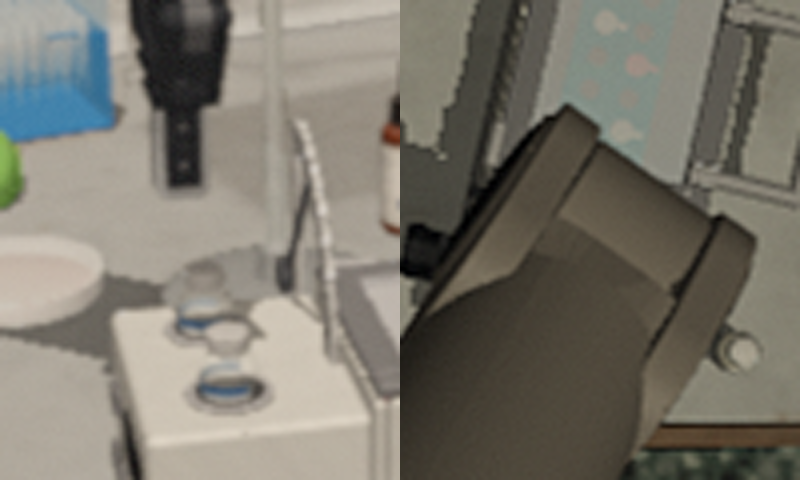

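```bash
python3 -m crank '[{"linear":[0,0,0],"dr":[0,0,0],"hand":-1},{"linear":[0,0.01,0],"dr":[0,0,0],"hand":-1},{"linear":[0,0.01,0],"dr":[0,0,0],"hand":-1}]'
python3 - <<'E'
from h import *
np.set_printoptions(precision=4,suppress=True)
p=np.load('p.npy'); print(st()[0]['q'],st()[0]['joint_vel'])
go(W(p,[[-.12,.03,.1]])[0])
E
```

```text
t: 4.43
eef_pos: [0.4325, -0.2081, 0.1301]
tool_rot: [0.702, -0.702, 0.083, -0.085]
contact_force: [0.2, 0.5, 0.2]
gripper_width: 0.003
[-0.2271  0.3451  0.6624  2.1415 -0.3142  0.746   1.9723] [-0.0007 -0.0036  0.0041  0.0042  0.0212  0.0286 -0.0225]
t 4.43 pos [ 0.4325 -0.2081  0.1301] F [0.2069 0.485  0.1686] w 0.003
lin [-0.0012  0.0301 -0.0077] dr [-0.07  0.52  0.17]
```

```bash
python3 -m crank '[{"linear":[-0.001,0,-0.0075],"dr":[0,0.5,0],"hand":-1},{"linear":[-0.001,0.005,-0.0075],"dr":[0,0.5,0],"hand":-1},{"linear":[-0.001,0.015,-0.0075],"dr":[0,0.5,0],"hand":-1},{"linear":[-0.001,0.022,-0.0075],"dr":[0,0.5,0],"hand":-1},{"linear":[-0.001,0.027,-0.0075],"dr":[0,0.5,0],"hand":-1},{"linear":[-0.001,0.031,-0.0075],"dr":[0,0.5,0],"hand":-1},{"linear":[-0.001,0.031,-0.0075],"dr":[0,0.5,0],"hand":-1}]'
```

```text
t: 5.02
eef_pos: [0.4282, -0.2155, 0.0973]
tool_rot: [0.702, -0.702, 0.088, -0.087]
contact_force: [-0.9, -0.9, -0.2]
gripper_width: 0.002
```

```bash
python3 -m crank '[{"linear":[0,0.002,0],"dr":[0,0,0],"hand":-1},{"linear":[0,0.003,0],"dr":[0,0,0],"hand":-1},{"linear":[0,0.003,0],"dr":[0,0,0],"hand":-1}]'
python3 - <<'E'
from h import *
np.set_printoptions(precision=4,suppress=True)
p=np.load('p.npy')
go(W(p,[[-.12,.03,.094]])[0])
a=snap('side')
cv2.imwrite('pics/v2.png',cv2.resize(a[200:320,235:355],None,fx=5,fy=5,interpolation=cv2.INTER_CUBIC))
E
```

```text
t: 5.27
eef_pos: [0.4286, -0.2158, 0.0961]
tool_rot: [0.702, -0.701, 0.088, -0.088]
contact_force: [-4.6, 1.7, 15.2]
gripper_width: 0.001
t 5.27 pos [ 0.4286 -0.2158  0.0961] F [-4.604   1.7201 15.2173] w 0.001
lin [0.0008 0.0021 0.0008] dr [-0.07 -0.09 -0.01]
```

View pics/v2.png

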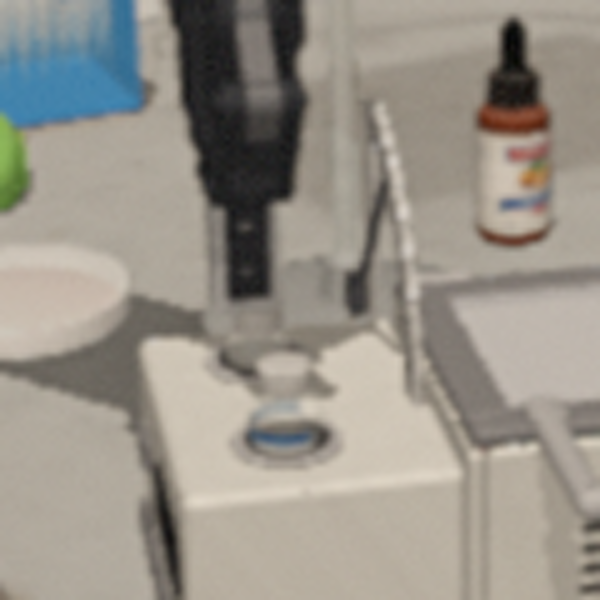

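```bash
python3 -m crank '[{"linear":[0,-0.03,0],"dr":[0,0,0],"hand":-1},{"linear":[0,-0.03,-0.03],"dr":[0,0,0],"hand":-1},{"linear":[0,-0.03,-0.06],"dr":[0,0,0],"hand":-1},{"linear":[0,-0.03,-0.06],"dr":[0,0,0],"hand":-1},{"linear":[0,-0.03,-0.06],"dr":[0,0,0],"hand":-1}]'
python3 - <<'E'
from h import *
np.set_printoptions(precision=4,suppress=True)
p=np.load('p.npy')
go(W(p,[[-.12,-.03,.094]])[0])
E
```

```text
t: 5.73
eef_pos: [0.4133, -0.2754, 0.1255]
tool_rot: [-0.701, 0.702, -0.089, 0.089]
contact_force: [0.5, 1.0, -0.3]
gripper_width: -0.002
t 5.73 pos [ 0.4133 -0.2754  0.1255] F [ 0.4908  0.975  -0.299 ] w -0.002
lin [0.001  0.0315 0.0024] dr [ 0.04 -0.26  0.04]
```

```bash
python3 -m crank '[{"linear":[0.001,0.01,0.002],"dr":[0,0,0],"hand":-1},{"linear":[0.001,0.018,0.002],"dr":[0,0,0],"hand":-1},{"linear":[0.001,0.023,0.002],"dr":[0,0,0],"hand":-1},{"linear":[0.001,0.028,0.002],"dr":[0,0,0],"hand":-1},{"linear":[0.001,0.0315,0.002],"dr":[0,0,0],"hand":-1},{"linear":[0.001,0.0325,0.002],"dr":[0,0,0],"hand":-1},{"linear":[0.001,0.0325,0.002],"dr":[0,0,0],"hand":-1}]'
python3 - <<'E'
from h import *
np.set_printoptions(precision=4,suppress=True)
p=np.load('p.npy')
go(W(p,[[-.12,-.03,.094]])[0])
E
```

```text
t: 6.32
eef_pos: [0.4161, -0.2711, 0.0956]
tool_rot: [0.704, -0.7, 0.087, -0.088]
contact_force: [-11.5, 12.9, 52.6]
gripper_width: 0.009
t 6.32 pos [ 0.4161 -0.2711  0.0956] F [-11.5145  12.8991  52.5949] w 0.009
lin [-0.0005  0.0016 -0.0025] dr [-0.3  -0.05  0.01]
```

```bash
python3 -m crank '[{"linear":[0,-0.04,0],"dr":[0,0,0],"hand":-1},{"linear":[0,-0.08,0],"dr":[0,0,0],"hand":-1},{"linear":[0,-0.12,0],"dr":[0,0,0],"hand":-1},{"linear":[0.04,-0.125,-0.025],"dr":[0,0,0],"hand":-0.25},{"linear":[0.08,-0.125,-0.05],"dr":[0,0,0],"hand":-0.25},{"linear":[0.12,-0.125,-0.075],"dr":[0,0,0],"hand":-0.25},{"linear":[0.12,-0.125,-0.075],"dr":[0,0,0],"hand":-0.25},{"linear":[0.12,-0.125,-0.075],"dr":[0,0,0],"hand":-0.25}]'
python3 - <<'E'
from h import *
np.set_printoptions(precision=4,suppress=True)
p=np.load('p.npy');print(st()[0]['q'])
go(W(p,[[0,-.105,.065]])[0])
a=snap('side');b=snap('top')
for c in ['side','top']:
  for n in ['cover_bar','vial_right_top','vial_left_top']:
    for l in bot.place_of(c,n)[:2]: print(c,n,np.array(l['xy']),round(l['score'],2))
print(proj('side',W(p,[[0,-.105,.084]])),proj('top',W(p,[[0,-.105,.084]])))
o=np.hstack([cv2.resize(a[190:340,260:420],None,fx=2.5,fy=2.5,interpolation=cv2.INTER_CUBIC),cv2.resize(b[195:345,350:510],None,fx=2.5,fy=2.5,interpolation=cv2.INTER_CUBIC)])
cv2.imwrite('pics/g1.png',o)
E
```

```text
t: 6.98
eef_pos: [0.5157, -0.3765, 0.2167]
tool_rot: [-0.701, 0.703, -0.087, 0.087]
contact_force: [-1.4, 1.0, 0.9]
gripper_width: 0.372
[ 0.0327  0.5084  0.7059  1.6995 -0.3662  1.069   2.1776]
t 6.98 pos [ 0.5157 -0.3765  0.2167] F [-1.4347  1.0225  0.8857] w 0.372
lin [-0.0029  0.1517  0.0007] dr [ 0.14 -0.03  0.02]
side cover_bar [381.2 295.4] 0.97
side vial_right_top [294.2 276. ] 0.71
side vial_left_top [287.1 262.7] 0.54
top cover_bar [462.9 272. ] 0.57
top vial_right_top [416.5 316.4] 0.61
top vial_left_top [389.3 310.7] 0.66
[[381.5202 296.9029]] [[462.3976 269.719 ]]
```

View pics/g1.png

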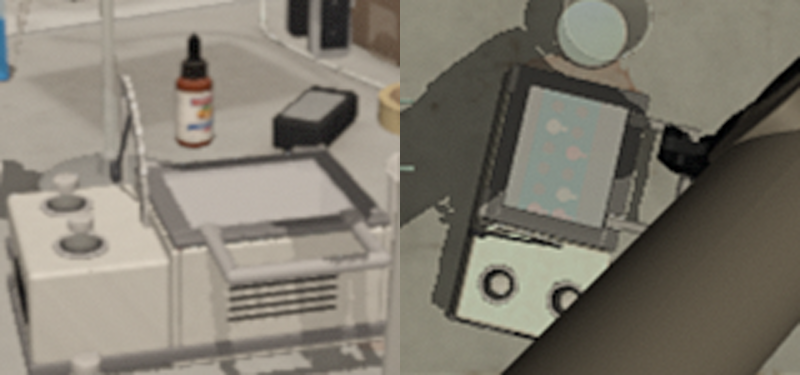

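```bash
python3 -m crank '[{"linear":[-0.003,0.04,0.001],"dr":[0,0,0],"hand":-0.25},{"linear":[-0.003,0.08,0.001],"dr":[0,0,0],"hand":-0.25},{"linear":[-0.003,0.10,0.001],"dr":[0,0,0],"hand":-0.25},{"linear":[-0.003,0.115,0.001],"dr":[0,0,0],"hand":-0.25},{"linear":[-0.003,0.115,0.001],"dr":[0,0,0],"hand":-0.25}]'
python3 - <<'E'
from h import *
np.set_printoptions(precision=4,suppress=True)
p=np.load('p.npy')
go(W(p,[[0,-.105,.065]])[0])
a=snap('side');b=snap('top')
print(proj('side',[st()[0]['eef_pos']]),proj('top',[st()[0]['eef_pos']]), tri({'side':(381.2,295.4),'top':(462.9,272)}))
o=np.hstack([cv2.resize(a[210:360,300:460],None,fx=2.5,fy=2.5,interpolation=cv2.INTER_CUBIC),cv2.resize(b[195:345,350:510],None,fx=2.5,fy=2.5,interpolation=cv2.INTER_CUBIC)])
cv2.imwrite('pics/g2.png',o)
E
```

```text
t: 7.8
eef_pos: [0.5088, -0.3705, 0.0995]
tool_rot: [0.703, -0.701, 0.089, -0.086]
contact_force: [-0.3, -0.1, 0.9]
gripper_width: 0.375
t 7.8 pos [ 0.5088 -0.3705  0.0995] F [-0.3266 -0.0565  0.8987] w 0.375
lin [ 0.0054  0.0345 -0.0039] dr [-0.11 -0.03 -0.31]
[[379.3262 284.4091]] [[462.933 270.222]] [ 0.5094 -0.3766  0.0875]
```

View pics/g2.png

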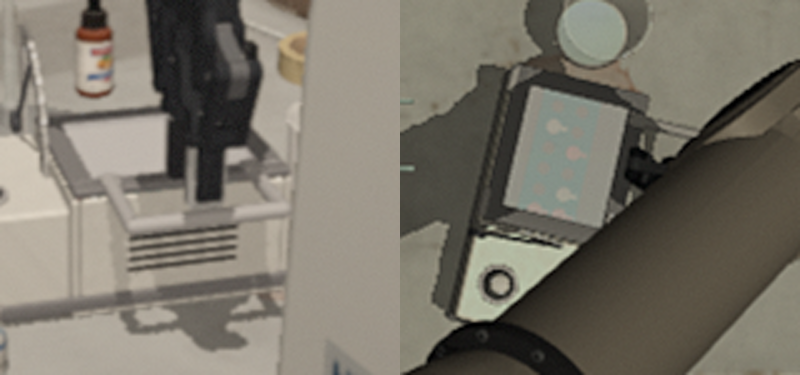

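```bash
python3 -m crank '[{"linear":[0.005,0.002,-0.005],"dr":[0,0,0],"hand":-0.25},{"linear":[0.005,0.015,-0.005],"dr":[0,0,0],"hand":-0.25},{"linear":[0.005,0.03,-0.005],"dr":[0,0,0],"hand":-0.25},{"linear":[0.005,0.035,-0.005],"dr":[0,0,0],"hand":-0.25},{"linear":[0.005,0.035,-0.005],"dr":[0,0,0],"hand":-0.25}]'
python3 - <<'E'
from h import *
np.set_printoptions(precision=4,suppress=True)
p=np.load('p.npy')
go(W(p,[[0,-.105,.065]])[0])
E
```

```text
t: 8.32
eef_pos: [0.5131, -0.3776, 0.0655]
tool_rot: [0.702, -0.701, 0.089, -0.086]
contact_force: [0.7, 0.3, -0.5]
gripper_width: 0.372
t 8.32 pos [ 0.5131 -0.3776  0.0655] F [ 0.7069  0.3356 -0.4961] w 0.372
lin [-0.0007  0.0005  0.002 ] dr [-0.08 -0.05 -0.2 ]
```

Descended with no contact; close on the bar.

```bash
python3 -m crank '[{"linear":[0,0,0.001],"dr":[0,0,0],"hand":-1},{"linear":[0,0,0.001],"dr":[0,0,0],"hand":-1},{"linear":[0,0,0.001],"dr":[0,0,0],"hand":-1},{"linear":[0,0,0.001],"dr":[0,0,0],"hand":-1},{"linear":[0,0,0.001],"dr":[0,0,0],"hand":-1},{"linear":[0,0,0.001],"dr":[0,0,0],"hand":-1}]' 40
python3 - <<'E'
from h import *
np.set_printoptions(precision=4,suppress=True)
p=np.load('p.npy')
go(W(p,[[0,-.105,.065]])[0])
r=.163
for th in (.1,.2,.3,.4,.5,.6,.7,.8,.85): print(th,'y',-round(r*np.sin(th),4),'z',round(r*(1-np.cos(th)),4))
E
```

```text
t: 8.82
eef_pos: [0.5148, -0.376, 0.0677]
tool_rot: [0.703, -0.701, 0.087, -0.087]
contact_force: [0.3, 5.3, -0.3]
gripper_width: 0.099
t 8.82 pos [ 0.5148 -0.376   0.0677] F [ 0.3183  5.2551 -0.2687] w 0.099
lin [-0.002   0.0027  0.0001] dr [-0.13  0.01 -0.04]
0.1 y -0.0163 z 0.0008
0.2 y -0.0324 z 0.0032
0.3 y -0.0482 z 0.0073
0.4 y -0.0635 z 0.0129
0.5 y -0.0781 z 0.02
0.6 y -0.092 z 0.0285
0.7 y -0.105 z 0.0383
0.8 y -0.1169 z 0.0494
0.85 y -0.1225 z 0.0554
```

```bash
python3 -m crank '[{"linear":[0,-0.008,0.0002],"dr":[0,0,0],"hand":-1},{"linear":[0,-0.0163,0.0008],"dr":[0,0,0],"hand":-1},{"linear":[0,-0.0244,0.0018],"dr":[0,0,0],"hand":-1},{"linear":[0,-0.0324,0.0032],"dr":[0,0,0],"hand":-1},{"linear":[0,-0.0403,0.0051],"dr":[0,0,0],"hand":-1},{"linear":[0,-0.0482,0.0073],"dr":[0,0,0],"hand":-1},{"linear":[0,-0.0559,0.0099],"dr":[0,0,0],"hand":-1},{"linear":[0,-0.0635,0.0129],"dr":[0,0,0],"hand":-1},{"linear":[0,-0.0635,0.0129],"dr":[0,0,0],"hand":-1}]' 60
python3 - <<'E'
from h import *
np.set_printoptions(precision=4,suppress=True)
p=np.load('p.npy')
go(W(p,[[0,.058-.163*np.cos(.4),.065+.163*np.sin(.4)]])[0])
E
```

```text
t: 9.57
eef_pos: [0.5178, -0.3639, 0.1325]
tool_rot: [0.702, -0.701, 0.087, -0.087]
contact_force: [-0.1, 5.9, -4.5]
gripper_width: 0.088
t 9.57 pos [ 0.5178 -0.3639  0.1325] F [-0.0889  5.8502 -4.5344] w 0.088
lin [-0.0019  0.004   0.0004] dr [-0.09 -0.01 -0.02]
```

```bash
python3 -m crank '[{"linear":[0,-0.0074,0.0034],"dr":[0,0,0],"hand":-1},{"linear":[0,-0.0146,0.0071],"dr":[0,0,0],"hand":-1},{"linear":[0,-0.0217,0.0112],"dr":[0,0,0],"hand":-1},{"linear":[0,-0.0285,0.0156],"dr":[0,0,0],"hand":-1},{"linear":[0,-0.0351,0.0204],"dr":[0,0,0],"hand":-1},{"linear":[0,-0.0415,0.0254],"dr":[0,0,0],"hand":-1},{"linear":[0,-0.0476,0.0309],"dr":[0,0,0],"hand":-1},{"linear":[0,-0.0534,0.0365],"dr":[0,0,0],"hand":-1},{"linear":[0,-0.0579,0.0413],"dr":[0,0,0],"hand":-1},{"linear":[0,-0.0579,0.0413],"dr":[0,0,0],"hand":-1}]'
python3 - <<'E'
from h import *
np.set_printoptions(precision=4,suppress=True)
p=np.load('p.npy')
go(W(p,[[0,.058-.163*np.cos(.84),.065+.163*np.sin(.84)]])[0])
a=snap('side');b=snap('top')
for n in ['cover_bar','pointer_tip','vial_right_top','vial_left_top']:
  r={}
  for c in ['side','top']:
    for l in bot.place_of(c,n)[:1]: r[c]=l['xy'];print(c,n,np.array(l['xy']),round(l['score'],2))
  if len(r)==2:
    X=tri(r); L=[np.cos(p[2])*(X[0]-p[0])+np.sin(p[2])*(X[1]-p[1]),-np.sin(p[2])*(X[0]-p[0])+np.cos(p[2])*(X[1]-p[1]),X[2]]
    print(n,np.array(L),'ang',np.arctan2(L[2]-.084,.058-L[1]),'r',np.hypot(L[2]-.084,.058-L[1]))
for th in (.75,.8,.85,.9): print(th,[proj(c,W(p,[[0,.058-.163*np.cos(th),.084+.163*np.sin(th)]]))[0] for c in('side','top')])
o=np.hstack([cv2.resize(a[190:320,280:410],None,fx=3,fy=3,interpolation=cv2.INTER_CUBIC),cv2.resize(b[215:345,360:490],None,fx=3,fy=3,interpolation=cv2.INTER_CUBIC)])
cv2.imwrite('pics/c1.png',o)
E
```

```text
t: 10.4
eef_pos: [0.5274, -0.3257, 0.1906]
tool_rot: [-0.701, 0.702, -0.088, 0.088]
contact_force: [-3.7, -0.4, -1.1]
gripper_width: 0.088
t 10.4 pos [ 0.5274 -0.3257  0.1906] F [-3.7098 -0.4441 -1.0631] w 0.088
lin [-0.0018  0.0042  0.0024] dr [ 0.07 -0.08  0.02]
side cover_bar [371.9 210.2] 0.81
side pointer_tip [312.8 234.3] 0.6
side vial_right_top [289.4 277.9] 0.76
side vial_left_top [286.8 258.3] 0.55
top vial_left_top [388.5 306.9] 0.53
vial_left_top [-0.116   0.0315  0.0986] ang 0.5040524907275341 r 0.030241377267728263
0.75 [array([374.1184, 213.8555]), array([452.7224, 260.3082])]
0.8 [array([373.0171, 208.8126]), array([450.4614, 259.3454])]
0.85 [array([371.8624, 203.9503]), array([448.0077, 258.3517])]
0.9 [array([370.6595, 199.285 ]), array([445.3668, 257.3298])]
```

View pics/c1.png

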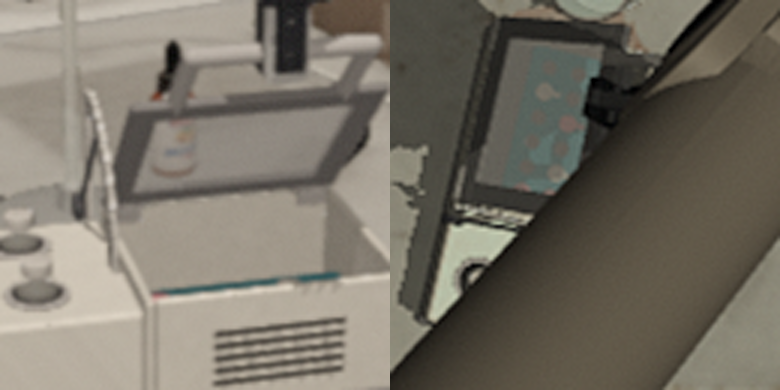

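```bash
python3 - <<'E'
from h import *
np.set_printoptions(precision=2,suppress=True)
p=np.load('p.npy')
A=np.mean([snap('side').astype(float) for _ in range(8)],0); np.save('A.npy',A)
g=A.mean(2)
print('ptr');P_=[]
for r in range(232,260):
  s=g[r,302:317]; print(r,s.round(0).astype(int))
print('cov')
for r in range(222,260,2): print(r,g[r,314:332].round(0).astype(int))
o=cv2.resize(A[200:272,296:376].astype(np.uint8),None,fx=8,fy=8,interpolation=cv2.INTER_CUBIC)
o=cv2.convertScaleAbs(o,alpha=1.4)
cv2.imwrite('pics/c2.png',o)
E
```

```text
ptr
232 [154 158 155 151 145 133 137 152 138 116 160 199 187 149 138]
233 [156 159 156 152 145 132 136 150 139 111 145 185 182 151 140]
234 [157 160 158 153 146 134 135 149 140 112 127 171 185 164 145]
235 [158 162 159 154 147 135 134 145 137 111 113 162 189 171 145]
236 [159 163 160 154 148 137 135 143 127  90  99 157 188 174 145]
237 [158 162 161 155 149 138 137 141 117  73  88 148 179 169 142]
238 [157 161 159 154 148 138 136 134 104  68  93 150 181 174 144]
239 [154 158 157 153 147 139 134 126  89  69  94 138 173 179 153]
240 [154 158 158 154 149 139 134 122  81  72  95 122 164 187 170]
241 [155 160 159 153 148 140 131 115  74  82 105 119 166 198 188]
242 [156 160 158 153 149 140 123  99  71  98 118 120 168 205 195]
243 [155 159 159 154 153 144 118  82  72 115 132 120 159 192 185]
244 [155 158 159 156 155 147 115  72  82 128 144 127 136 165 167]
245 [156 159 159 156 156 149 111  68  94 139 153 138 136 162 165]
246 [156 159 157 154 156 148 107  69 102 145 158 143 131 158 167]
247 [156 158 158 154 156 147 102  69 108 147 159 146 130 156 174]
248 [156 159 159 156 157 143  93  76 119
[... 1537 characters left out ...]
42 [168 205 195 159 119  82  73  75  75  75  74  74  75  89 116 131 133 135]
244 [136 165 167 138  89  73  74  75  74  74  74  73  78 104 127 132 128 130]
246 [131 158 167 125  78  72  74  75  75  74  73  77 101 126 137 134 122 112]
248 [130 159 187 164 101  71  73  75  74  73  74  88 117 134 137 137 134 128]
250 [141 167 196 176 107  69  73  74  73  73  81 109 133 137 136 135 136 135]
252 [120 128 158 149  99  71  73  75  73  77  97 122 131 131 128 127 127 128]
254 [121 120 155 164 123  79  72  74  74  75  87  98  97  95  91  89  90  87]
256 [100 108 155 178 150  93  72  75  75  75  75  76  78  80  81  81  85  89]
258 [110 115 165 194 176 124 105 111 116 117 114 112 115 121 129 136 136 136]
```

View pics/c2.png

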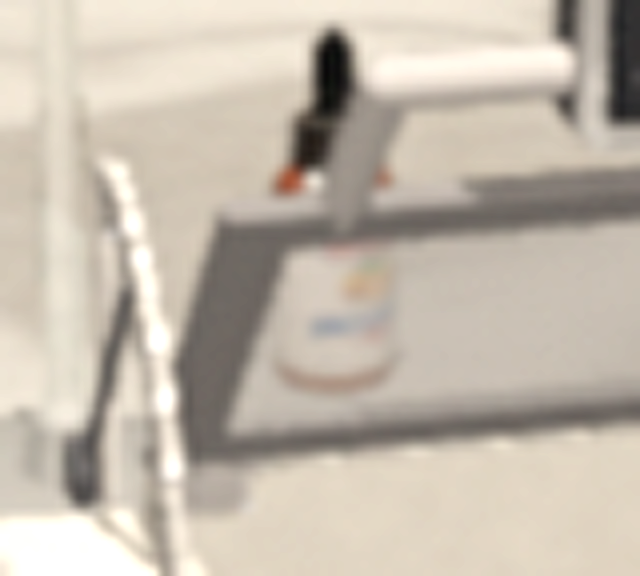

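```bash
python3 - <<'E'
from h import *
from scipy.optimize import brentq
np.set_printoptions(precision=3,suppress=True)
p=np.load('p.npy')
def slope(uv,x,th,dy):
  K,R,t=P('side'); c,s=np.cos(dy),np.sin(dy)
  X=tri({'side':uv}) ; d=R.T@np.linalg.inv(K)@[*uv,1]; o=-R.T@t
  n=np.array([c,s,0]); q=W(p,[[x,0,0]])[0]; X=o+d*(n@(q-o))/(n@d)
  D=np.array([s*np.cos(th),-c*np.cos(th),np.sin(th)])*.005
  a,b=proj('side',[X-D,X+D]); return (b-a)[0]/-(b-a)[1]
A=np.load('A.npy').mean(2)
def fit(xs,ys): return np.polyfit(ys,xs,1)
rows=np.arange(238,251); cs=[]
for r in rows:
  s=A[r,304:314]; w=np.clip(120-s,0,None); cs.append((w*np.arange(304,314)).sum()/w.sum())
kp=-fit(cs,rows)[0]
def edge(r,c0,c1,up):
  s=A[r,c0:c1]; 
  for i in range(len(s)-1):
    if (s[i]-108)*(s[i+1]-108)<0: return c0+i+(108-s[i])/(s[i+1]-s[i])
ro=np.arange(229,242); ko=-fit([edge(r,316,326,0) for r in ro],ro)[0]
ri=np.arange(236,250); ki=-fit([edge(r,322,334,1) for r in ri],ri)[0]
print(kp,ko,ki)
for dy in (p[2]-.03,p[2],p[2]+.03):
  print(dy,[round(brentq(lambda th:slope(uv,x,th,dy)-k,.3,1.3),3) for uv,x,k in (((309.6,244),-.079,kp),((320.2,235),-.07,ko),((327.5,243),-.056,ki))])
for th in (.75,.8,.85,.9): print(th,proj('side',W(p,[[x,.058-.163*np.cos(th),.084+.163*np.sin(th)] for x in(-.04,0)])).ravel())
o=st()[0];print(o['t'],o['eef_pos'],o['contact_force'])
E
```

```text
0.2538934012622831 0.30073928799294525 0.3687043346811587Traceback (most recent call last):
  File "<stdin>", line 25, in <module>
    r = _zeros._brentq(f, a, b, xtol, rtol, maxiter, args, full_output, disp)
ValueError: f(a) and f(b) must have different signs
```

```bash
python3 - <<'E'
from h import *
np.set_printoptions(precision=3,suppress=True)
p=np.load('p.npy');K,R,t=P('side');o=-R.T@t
def slope(uv,x,th,y):
  c,s=np.cos(y),np.sin(y); n=np.array([c,s,0]); d=R.T@np.linalg.inv(K)@[*uv,1]
  X=o+d*(n@(W(p,[[x,0,0]])[0]-o))/(n@d); D=np.array([s*np.cos(th),-c*np.cos(th),np.sin(th)])*.005
  a,b=proj('side',[X-D,X+D]); return (b-a)[0]/-(b-a)[1]
g=np.arange(.4,1.3,.005)
for y in (p[2]-.03,p[2],p[2]+.03,p[2]+.06):
  print(round(y,3),[(lambda e:(round(g[e.argmin()],3),round(e.min(),3)))(np.array([abs(slope(uv,x,a,y)-k) for a in g])) for uv,x,k in (((309.6,244),-.079,.254),((320.2,235),-.07,.301),((327.5,243),-.056,.369))])
for th in (.75,.8,.85,.9): print(th,proj('side',W(p,[[x,.058-.163*np.cos(th),.084+.163*np.sin(th)] for x in(-.04,0)])).ravel())
s=st()[0];print(s['t'],s['eef_pos'],s['contact_force'])
E
```

```text
-0.277 [(np.float64(0.775), np.float64(0.0)), (np.float64(0.765), np.float64(0.002)), (np.float64(0.745), np.float64(0.0))]
-0.247 [(np.float64(0.83), np.float64(0.001)), (np.float64(0.81), np.float64(0.002)), (np.float64(0.785), np.float64(0.002))]
-0.217 [(np.float64(0.88), np.float64(0.002)), (np.float64(0.855), np.float64(0.001)), (np.float64(0.825), np.float64(0.0))]
-0.187 [(np.float64(0.92), np.float64(0.001)), (np.float64(0.895), np.float64(0.0)), (np.float64(0.86), np.float64(0.001))]
0.75 [347.148 215.994 374.118 213.855]
0.8 [346.155 210.886 373.017 208.813]
0.85 [345.12  205.961 371.862 203.95 ]
0.9 [344.047 201.235 370.66  199.285]
11.3 [ 0.527 -0.327  0.189] [-4.986 -2.196  1.158]
```

```bash
python3 -m crank '[{"linear":[0,-0.0015,0.0015],"dr":[0,0,0],"hand":-1},{"linear":[0,-0.0035,0.0035],"dr":[0,0,0],"hand":-1},{"linear":[0,-0.0035,0.0035],"dr":[0,0,0],"hand":-1},{"linear":[0,-0.0035,0.0035],"dr":[0,0,0],"hand":-1},{"linear":[0,-0.0035,0.0035],"dr":[0,0,0],"hand":-1},{"linear":[0,-0.0035,0.0035],"dr":[0,0,0],"hand":-1}]'
python3 - <<'E'
from h import *
np.set_printoptions(precision=3,suppress=True)
A=np.mean([snap('side').astype(float) for _ in range(4)],0).mean(2)
def edge(r,c0,c1):
  s=A[r,c0:c1]
  for i in range(len(s)-1):
    if (s[i]-108)*(s[i+1]-108)<0: return c0+i+(108-s[i])/(s[i+1]-s[i])
for r0,r1,a,b in((228,241,316,326),(235,249,321,334)):
  R_=np.arange(r0,r1); print('slope',-np.polyfit(R_,[edge(r,a,b) or np.nan for r in R_],1)[0])
rows=np.arange(238,251); w=np.clip(120-A[238:251,304:314],0,None); print('ptr',-np.polyfit(rows,(w*np.arange(304,314)).sum(1)/w.sum(1),1)[0])
s=A[198:220,355]; print('bar col355',s.round(0))
for n in ['cover_bar','pointer_tip','vial_right_top','vial_left_top']:
  for l in bot.place_of('side',n)[:1]: print(n,np.array(l['xy']),round(l['score'],2))
s=st()[0];print(s['t'],s['eef_pos'],s['contact_force'],s['gripper_width'],s['joint_vel'])
d=s['eef_pos']-[.5148,-.376,.0677]; print('kin',np.arctan2(d[2],.163-np.hypot(d[0],d[1])))
E
```

```text
t: 11.8
eef_pos: [0.528, -0.3232, 0.1929]
tool_rot: [-0.701, 0.702, -0.088, 0.088]
contact_force: [-3.6, -3.1, 0.3]
gripper_width: 0.087
slope 0.2867700621823953
slope 0.3300551148938384
ptr 0.2535984233116851
bar col355 [165. 164. 164. 164. 167. 177. 180. 175. 165. 146. 122. 118. 136. 141.
 141. 141. 142. 142. 141. 141. 141. 131.]
cover_bar [371.1 202. ] 0.69
pointer_tip [287.8 259.1] 0.75
vial_right_top [295.2 276.9] 0.77
vial_left_top [285.4 258.1] 0.74
12.2 [ 0.528 -0.323  0.193] [-4.25  -2.755  0.755] 0.08812128907775277 [ 0.001 -0.    -0.     0.    -0.    -0.002  0.001]
kin 0.8560283382406765
```

```bash
python3 -c "
from station import bot
print(bot.hand_in()); o=bot.get_obs(); print(o['t'],o['eef_pos'],o['gripper_width'])"
```

```text
the job is handed in; nothing more can be done
None
the job is handed in; nothing more can be done
```

I pressed both vials down with the shut fingertips while the cover was still closed. I then gripped the handle bar, swung the cover up to the pointer's mark, and handed in at about 12 s while still holding it. No verdict was reported.

**Vials:** The fingertips stopped at 96.1 mm on the left vial (15 N) and 95.6 mm on the right (53 N). Both match the given home height of 96 mm, and the pictures afterwards showed the caps at the home position. The 53 N push on the right vial was harder than I intended; it went through the fingertips, not the arm or gripper body.

**Cover angle:** My estimates agree within about 0.03 rad, inside the 0.085 rad tolerance:

| | Tool motion | Bar or tip position in the image | Edge or blade slope in the image |
|---|---|---|---|
| Cover | 0.856 rad | about 0.845 rad | about 0.83 rad |
| Pointer | – | about 0.85 rad | about 0.83 rad |

**Hold:** The arm was still at the last reading, with the gripper stopped on the bar (reading 0.088) at the 60 N grip setting.

**Pointer and bench:** The pointer blade's slope in the image was unchanged (0.254 before, 0.254 after). The last network report for the pointer tip landed near the left vial, at pixel (288, 259), so I discarded it as a false detection. I did not measure the bystanders again at the end; in the later pictures, those in view (the dropper bottle and beaker) stood where they had been.

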